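# Put four booth spares back on their own mats

## Task

In the photobooth service cabinet each of the four spare parts lies on another part's mat. Swap them round so that each ends up on the grey felt mat cut to its own shape - the bronze flange bearing on the round mat, the motor housing on the triangular one, the blue fan on the square one and the chrome coin plate on the oblong one - centred, lying flat, let go, and with the fan and the coin plate turned square with their mats; the octagonal cork pad is free for parking a part on the way. Keep the parts upright at all times and leave the tin of screws where it stands.

Things in the scene. Friction and masses are not known exactly. Their poses are not given: they have to be found in the camera images.
- bearing: Bronze flange bearing, standing flange down. Flange disc 58 mm across, 6 mm thick; above it a round barrel 36 mm across that reaches up to 36 mm, with a dark bore drawn in its top. About 0.28 kg. Origin: centre of the underside, z up. Grip the barrel, above the flange. Its turn about z does not matter.
- motor: Grey motor housing, upright on its foot: a 5 mm thick triangular flange, corners 48 mm from the centre, one on +x; above it a round can 38 mm across up to 48 mm, then a steel boss 14 mm across up to 52 mm and a shaft stub 6 mm across up to 60 mm. About 0.30 kg. Origin: centre of the underside, z up. Grip the can. Its turn about z does not matter.
- fan: Blue plastic fan with a round grille on its top: a square block 50 by 50 mm (along its x and y), 22 mm high (the grille stands 2 mm above that, look only). About 0.07 kg. Origin: centre of the underside, z up. Grip two facing sides.
- coin_plate: Chrome coin plate lying flat: plate 92 mm (along its x) by 54 mm (along its y), 5 mm thick, with a slot boss in the middle, 34 mm along x and 18 mm along y, that reaches up to 26 mm and has a dark coin slot along x in its top. About 0.16 kg. Origin: centre of the underside, z up. Grip the boss across y. A half turn makes no difference.
- mat_round: Round grey felt mat 110 mm across, 3 mm thick, fixed: the bearing's place. Origin: centre of its underside, on the shelf. At the start the fan or the coin plate lies on it.
- mat_triangle: Triangular grey felt mat with equal sides of 132 mm (corners 76 mm from the centre, one of them on its +x axis), 3 mm thick, fixed: the motor housing's place. Origin: centre of its underside. At the start the fan or the coin plate lies on it. It bears a load only within 38 mm of the centre.
- mat_square: Square grey felt mat 96 by 96 mm (along its x and y), 3 mm thick, fixed: the fan's place. Origin: centre of its underside. At the start the bearing or the motor housing stands on it.
- mat_oblong: Oblong grey felt mat 130 mm (along its x) by 72 mm (along its y), 3 mm thick, fixed: the coin plate's place. Origin: centre of its underside. At the start the bearing or the motor housing stands on it.
- pad_spare: Octagonal brown cork pad 124 mm across its corners, 3 mm thick, fixed, empty at the start: the free spot for parking a part. Origin: centre of its underside.
- tin: Round open aluminium tin of screws 68 mm across, 32 mm high, 0.35 kg, loose; to be left alone. Origin: centre of its underside. Mats, pad and tin lie in two rows of three, at least 140 mm apart centre to centre; between the rows two fixed cable saddles 13 mm high stand at least 100 mm from any of their centres.
Mind the look-alikes: they are no part of the job. Leave any pink, purple or yellow look-alike of the coin_plate alone.

How it is judged:
At the end, for the whole second after the job is handed in: Each part rests on its own mat: centre within 14 mm of the mat's centre, upright within 0.12 rad, still and released; coin plate and fan within 0.22 rad of square with their mats (any equivalent way round); tin within 20 mm of its start (horizontal distance between bearing and mat_round below 0.014 m and angle between each of bearing, motor, fan, coin_plate's own z axis and vertical below 0.12 rad and z of bearing in the frame of mat_round below 0.008 m and linear speed of each of bearing, motor, fan, coin_plate below 0.02 m/s and horizontal distance between motor and mat_triangle below 0.014 m and z of motor in the frame of mat_triangle below 0.008 m and horizontal distance between fan and mat_square below 0.014 m and z of fan in the frame of mat_square below 0.008 m and horizontal distance between coin_plate and mat_oblong below 0.014 m and z of coin_plate in the frame of mat_oblong below 0.008 m and angle between the x axis of coin_plate and the x axis of mat_oblong, either way round below 0.22 rad and (angle between the x axis of fan and the x axis of mat_square, either way round below 0.22 rad or angle between the x axis of fan and the y axis of mat_square, either way round below 0.22 rad) and distance of tin from where it was at the start of the episode below 0.02 m); the robot touches nothing.
It fails at once if the bearing is tipped over (tilted more than 0.6 rad) (angle between bearing's own z axis and vertical above 0.6 rad).
It fails at once if the motor housing is tipped over (tilted more than 0.6 rad) (angle between motor's own z axis and vertical above 0.6 rad).
It fails at once if the fan is tipped over (tilted more than 0.6 rad) (angle between fan's own z axis and vertical above 0.6 rad).
It fails at once if the coin plate is tipped over (tilted more than 0.6 rad) (angle between coin_plate's own z axis and vertical above 0.6 rad).
It fails at once if the tin of screws is pushed more than 20 mm from its place (distance of tin from where it was at the start of the episode above 0.02 m).
It also fails if it takes over 112 s, if anything falls off the work surface, if the arm or the gripper's body presses on something with over 40 N, if the wrist force passes 120 N, or if a joint passes its speed limit or range.

## Robot

A 7-joint arm with a two-finger parallel gripper is mounted at the origin on the work surface. World frame = base frame: x ahead of the robot, y to its left, z up, the work surface at z = 0. Lengths are in m, angles in rad, forces in N, time in s.
With the tool pointing down it reaches from about 0.425 to 0.875 m from the base axis. Payload 4.7 kg.
Tool frame: the origin (TCP) lies between the finger pads; the fingertips stand 22 mm ahead of it and the grasp point (between the pads) lies 3 mm ahead of it; z points along the fingers, y is the line along which they close (so a half turn about z gives the same grasp; the last joint's range is limited). The gripper opens to 87 mm and grips with 3 to 60 N. Pads are 19 mm wide; open, the fingers measure 117 mm over their backs; the gripper's body (75 mm by 190 mm) begins 51 mm behind the grasp point.
Start: joints at [-1.224, 0.321, -0.07, 1.45, 0.023, 1.371, -0.057], TCP at [0.212, 0.614, 0.245] pointing down, gripper open.
Joint ranges: [-2.86, 2.86], [-0.3, 2.09], [-1.38, 1.24], [0.06, 2.45], [-1.56, 4.7], [0.09, 2.05], [-2.69, 2.69]. Speed limits (rad/s): [2.57, 2.57, 3.14, 3.14, 3.14, 3.14, 3.14].

## Interface

Orientations are given as a rotation vector (axis times angle).
In Python, from bench import ctrl gives the robot as it stands. The module is installed in compiled form; this text tells all that it offers.
- The arm moves only by the tool send_rows, never from a script. Its argument "motion" is a list of rows, each an object with "claw": the opening, from -1 (shut) to 1 (fully open); "slide": the shift along the tool's x, y, z in mm, a list of three; "delta_rot": the turn, a rotation vector about the tool's x, y, z in rad, a list of three. In form: [{"claw": claw, "slide": [x, y, z], "delta_rot": [ax, ay, az]}, ...]. A call has 1 to 5 rows; each row is the pose to reach, as a shift and turn from the pose commanded when the call began, along the tool's axes at that moment; what a row does not reach only later rows make up. A row lasts 1/10 s, in which the tool goes at most 50 mm and 8.59 degrees, less where a joint would pass 70% of its speed; a pose out of reach is approached as far as the arm can. A call with a gripper value outside its range is refused whole. The fingers move at their own pace and stop on an object; "grip_force" is the grip in N (left out, the last holds). Time passes only in rows, so rows that repeat a pose let the fingers close. It gives the time, the measured TCP pose, the force, the opening and the grip force at its end, in the units of the state.
- ctrl.get_state(): the state, without advancing time (a new reading comes with each control period).
- ctrl.get_image(name): name is "scene" or "top" or "wrist"; returns a dict with "color" (480x640x3 uint8, blue, green, red), "fx", "fy", "cx", "cy" (pixels), "pose" (4x4, takes a point from camera to world coordinates). Camera axes: x right, y down, z forward; pixel columns grow to the right and rows downward; lengths in m; the calibration is good to about 2 mm. A picture is of the moment at which its call begins. There is no depth.
- ctrl.close_job(): hands the job in; it is judged then, once.
The state is a dict: "time": time; "joint_positions": joint angles; "qd": joint speeds; "joint_torque": joint torques, N m; "position": TCP position; "tool_rot": TCP orientation; "ft_force": force on the tool from outside, world axes, zero at the start; "torque": the same for the moment, N m; "grip_width": opening from 0.0 (shut) to 1.0 (fully open); "grip_force": force on a finger pad.
Only numpy, scipy, OpenCV 4.12 (cv2) and the standard library are available. Lean on these libraries where they do the work, as an engineer would, in place of code of your own. Each camera call takes 0.05 s, during which the arm holds its last target. There are 200 camera calls.

## Working session

There is one attempt and no reset: what is moved stays moved. The work goes in short steps, Python scripts to look and compute and a tool call to move; the robot and the scene stay as the last step left them, time stands still between calls to the robot, and variables do not carry over. Pictures are saved under pics/ and viewed, at most 14 in all, crops included, and the job is handed in when it is done.

Besides the shell and the picture viewer there is one more tool, called in YAML: its name, and indented under it one key for each argument. send_rows: Moves the arm, as the interface text tells. Its arguments: {"type":"object","properties":{"motion":{"type":"array","items":{"type":"object","properties":{"claw":{"type":"number"},"slide":{"type":"array","items":{"type":"number"}},"delta_rot":{"type":"array","items":{"type":"number"}}}}},"grip_force":{"type":"number"}},"required":["motion"]}

```bash
mkdir -p pics; cat > h.py <<'E'
import numpy as np,cv2
from bench import ctrl
def grab(n,f):
    d=ctrl.get_image(n); cv2.imwrite(f'pics/{f}.png',d['color']); np.savez(f'pics/{f}.npz',**{k:d[k] for k in('fx','fy','cx','cy','pose')}); return d
def w(f,u,v,z):
    d=np.load(f'pics/{f}.npz'); P=d['pose']; r=P[:3,:3]@np.array([(u-d['cx'])/d['fx'],(v-d['cy'])/d['fy'],1]); o=P[:3,3]
    return o+r*(z-o[2])/r[2]
E
python3 - <<'E'
from h import *
for n in('top','scene'): print(n,grab(n,n+'0')['pose'].round(3).tolist())
print(ctrl.get_state())
E
```

```text
top [[0.006, -0.985, 0.174, 0.411], [-1.0, -0.005, 0.006, 0.088], [-0.006, -0.174, -0.985, 0.767], [0.0, 0.0, 0.0, 1.0]]
scene [[-0.153, 0.833, -0.532, 0.962], [0.988, 0.123, -0.092, 0.158], [-0.011, -0.54, -0.842, 0.718], [0.0, 0.0, 0.0, 1.0]]
{'time': 0.1, 'joint_positions': array([-1.22386867,  0.32174096, -0.07005839,  1.45153157,  0.02260564,
        1.37077993, -0.05692834]), 'qd': array([ 0.00062891, -0.00108658, -0.00042184, -0.00437627, -0.00069135,
       -0.00047354, -0.00046812]), 'joint_torque': array([-6.09001581e-04, -4.92570555e+01, -4.05926825e-01, -3.13399923e+01,
       -6.41357177e-02,  3.95610777e-02,  9.36093988e-05]), 'position': array([0.21228226, 0.61389135, 0.24358654]), 'tool_rot': array([-5.20404348e-01, -3.09801379e+00,  2.61469455e-03]), 'ft_force': array([ 0.43818391,  0.18099823, -0.12414657]), 'torque': array([-0.02677519,  0.01266718,  0.04731625]), 'grip_force': 0.0, 'grip_width': 0.9989592596480137}
```

View pics/top0.png

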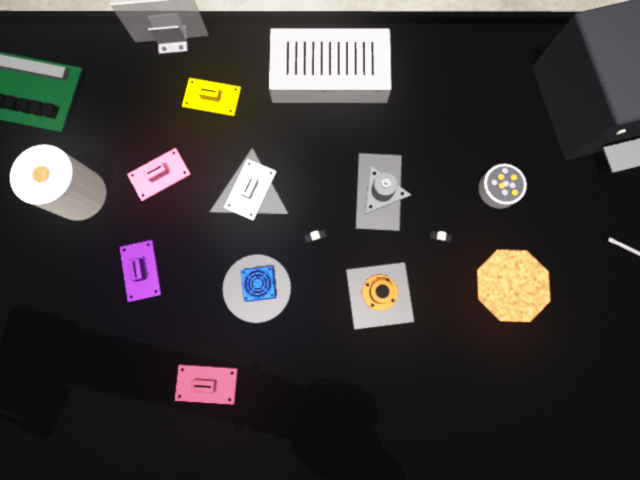

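View pics/scene0.png

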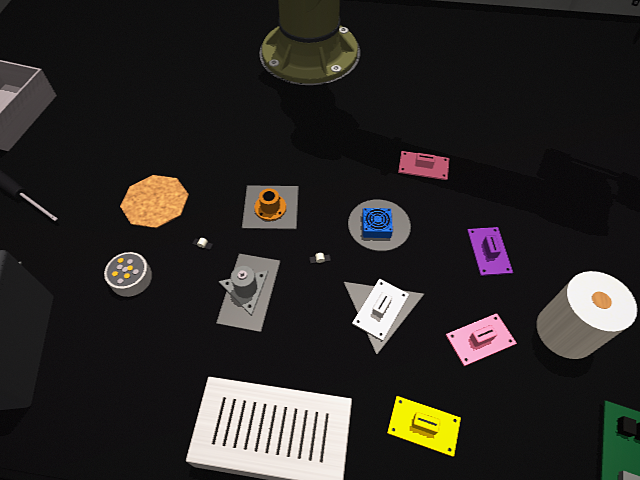

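Layout: the bearing is on the square mat, the motor on the oblong, the fan on the round and the chrome plate on the triangle. That makes two pair swaps via the pad.
Coin-plate candidates in the top image are chrome (250,188), yellow (211,95), pinks (158,172) and (206,385), and purple (140,270). I choose the chrome one and check it in a crop.

```bash
python3 - <<'E'
from h import *
im=cv2.imread('pics/top0.png')
a=cv2.resize(im[140:335,200:420],None,fx=3.0,fy=3.0,interpolation=cv2.INTER_CUBIC)
cv2.imwrite('pics/crop0.png',a)
hsv=cv2.cvtColor(im,cv2.COLOR_BGR2HSV)
def big(m,name,roi,z):
    x0,y0,x1,y1=roi; k=np.zeros_like(m);k[y0:y1,x0:x1]=m[y0:y1,x0:x1]
    c=max(cv2.findContours(k,0,2)[0],key=cv2.contourArea)
    r=cv2.minAreaRect(c); h=cv2.boxPoints(r); e=cv2.minEnclosingCircle(c)
    poly=cv2.approxPolyDP(c,4,True)[:,0]
    print(name,'rect',np.round(r[0],1),'circ',np.round(e[0],1),'poly')
    P=np.array([w('top0',*p,z)[:2] for p in h]); print('  rectworld c',P.mean(0).round(4),'sides',[(np.linalg.norm(P[i+1]-P[i]).round(4),np.degrees(np.arctan2(*(P[i+1]-P[i])[::-1])).round(1)) for i in(0,1)])
    Q=[w('top0',*p,z)[:2].round(4).tolist() for p in poly]; print('  polyw',Q)
v=(hsv[...,2]>60).astype(np.uint8)
big(v,'round',(215,245,300,330),.003)
big(v,'square',(335,255,425,335),.003)
big(v,'oblong',(350,145,415,236),.003)
big(v,'tri',(200,140,300,225),.003)
big(v,'pad',(470,240,560,330),.003)
big(v,'tin',(470,155,535,215),.016)
big((hsv[...,2]>190).astype(np.uint8),'coin',(200,140,300,225),.008)
big(cv2.inRange(hsv,(100,100,50),(130,255,255)),'fan',(215,245,300,330),.022)
big(cv2.inRange(hsv,(5,100,50),(25,255,255)),'bearing',(335,255,425,335),.006)
d=np.load('pics/top0.npz');print(d['fx'],d['cx'],d['cy'])
E
```

```text
round rect [256.5 288.5] circ [256.3 288. ] poly
  rectworld c [0.4638 0.1966] sides [(np.float64(0.1127), np.float64(-89.7)), (np.float64(0.1108), np.float64(-179.0))]
  polyw [[0.5192, 0.2105], [0.4928, 0.2454], [0.4524, 0.2518], [0.4161, 0.2247], [0.41, 0.1831], [0.4355, 0.1485], [0.4787, 0.1429], [0.5112, 0.1662]]
square rect [379.8 295.2] circ [380. 295.] poly
  rectworld c [ 0.454  -0.0018] sides [(np.float64(0.1013), np.float64(-82.6)), (np.float64(0.0991), np.float64(-174.4))]
  polyw [[0.5073, -0.042], [0.4954, 0.0523], [0.3999, 0.0399], [0.413, -0.0555]]
oblong rect [383.7 191.7] circ [378.7 191.7] poly
  rectworld c [ 0.6263 -0.011 ] sides [(np.float64(0.1325), np.float64(-2.7)), (np.float64(0.0928), np.float64(-92.3))]
  polyw [[0.6929, 0.0296], [0.5633, 0.0372], [0.5603, -0.0351], [0.6111, -0.0379], [0.6198, -0.0564], [0.6352, -0.0401], [0.6896, -0.0414]]
tri rect [257.7 197.1] circ [248.8 191.6] poly
  rectworld c [0.616  0.1991] sides [(np.float64(0.1325), np.float64(-30.2)), (np.float64(0.1177), np.float64(-123.5))]
  polyw [[0.6623, 0.1696], [0.6728, 0.1918], [0.7029
[... 947 characters left out ...]
[[0.6815, 0.2184], [0.5966, 0.2552], [0.5766, 0.205], [0.6589, 0.1707]]
fan rect [257.9 283.2] circ [258.  283.4] poly
  rectworld c [0.4703 0.1919] sides [(np.float64(0.052), np.float64(-83.3)), (np.float64(0.0511), np.float64(-172.3))]
  polyw [[0.4975, 0.172], [0.4909, 0.2193], [0.4438, 0.213], [0.4487, 0.1645]]
bearing rect [379.5 292. ] circ [379.7 292. ] poly
  rectworld c [ 0.4586 -0.0011] sides [(np.float64(0.0564), np.float64(-89.7)), (np.float64(0.0574), np.float64(178.7))]
  polyw [[0.4873, 0.0009], [0.4775, 0.0203], [0.4535, 0.027], [0.4377, 0.0192], [0.4299, -0.0046], [0.4427, -0.0255], [0.4634, -0.0292], [0.4809, -0.0183]]
473.01242949849757 320.8423029619303 238.26106184334256
```

View pics/crop0.png

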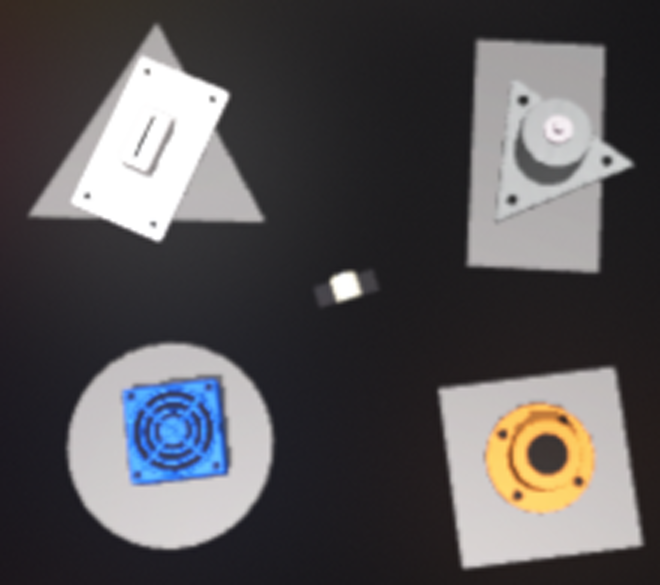

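The crop confirms the white chrome plate on the triangular mat, with its boss at crop (147,142). The motor's corners are at crop (513,80), (634,165) and (498,222). The triangle mat's corners are at (157,24), (29,215) and (264,221).

```bash
cat >> h.py <<'E'
def yaw(): 
    R=cv2.Rodrigues(np.array(ctrl.get_state()['tool_rot']))[0]; return np.degrees(np.arctan2(R[1,1],R[0,1]))
def plan(pose,wps):
    x,y,z,p=pose
    for X,Y,Z,Q in wps:
        c,s=np.cos(np.radians(p)),np.sin(np.radians(p)); dx,dy=X-x,Y-y
        print((X,Y,Z,Q),'slide',(np.array([-s*dx+c*dy,c*dx+s*dy,z-Z])*1e3).round(1).tolist(),'rz',round(-np.radians(Q-p),3)); x,y,z,p=X,Y,Z,Q
E
python3 - <<'E'
from h import *
f=lambda L,z:np.array([w('top0',200+u/3,140+v/3,z)[:2] for u,v in L])
for n,L,z in(('tri',[(157,24),(29,215),(264,221)],.003),('motor',[(513,80),(634,165),(498,222)],.008)):
    P=f(L,z); c=P.mean(0); print(n,P.round(4).tolist(),c.round(4),np.linalg.norm(P-c,axis=1).round(4))
print('shaft',f([(558,129)],.062),'boss slot',f([(147,140)],.029),'bore',f([(547,453)],.039))
# scene checks
for n,u,v,z in(('fan top',377,218,.025),('bearing top',269,196,.039),('boss',382,304,.029),('shaft',242,271,.063)): print(n,w('scene0',u,v,z).round(4))
print(yaw()); plan((.212,.614,.245,yaw()),[(.471,.192,.12,97.3),(.471,.192,.027,97.3)])
E
```

```text
tri [[0.7011, 0.2107], [0.5898, 0.2781], [0.587, 0.148]] [0.6259 0.2123] [0.0752 0.0751 0.0752]
motor [[0.6671, 0.0101], [0.6184, -0.056], [0.5858, 0.0193]] [ 0.6238 -0.0089] [0.0473 0.0474 0.0473]
shaft [[ 0.62260379 -0.00715853]] boss slot [[0.62545078 0.20991265]] bore [[ 0.4578917  -0.00154301]]
fan top [0.4668 0.1915 0.025 ]
bearing top [ 0.4571 -0.0007  0.039 ]
boss [0.6307 0.2118 0.029 ]
shaft [ 0.6233 -0.0076  0.063 ]
70.92895266068095
(0.471, 0.192, 0.12, 97.3) slide [-382.7, -314.2, 125.0] rz -0.46
(0.471, 0.192, 0.027, 97.3) slide [-0.0, 0.0, 93.0] rz -0.0
```

send_rows:
  motion:
    - {"claw": 1,"slide": [-32,-26,5],"delta_rot": [0,0,0]}
    - {"claw": 1,"slide": [-64,-52,10],"delta_rot": [0,0,0]}
    - {"claw": 1,"slide": [-96,-78,15],"delta_rot": [0,0,0]}
    - {"claw": 1,"slide": [-128,-105,20],"delta_rot": [0,0,0]}
    - {"claw": 1,"slide": [-128,-105,20],"delta_rot": [0,0,0]}

```text
time: 0.6
position: [0.3039, 0.467, 0.2236]
tool_rot: [0.535, 3.093, -0.007]
ft_force: [0.4, -0.2, 0.2]
grip_width: 1.0
grip_force: 0.0
```

send_rows:
  motion:
    - {"claw": 1,"slide": [-32,-26,5],"delta_rot": [0,0,0]}
    - {"claw": 1,"slide": [-64,-52,10],"delta_rot": [0,0,0]}
    - {"claw": 1,"slide": [-96,-78,15],"delta_rot": [0,0,0]}
    - {"claw": 1,"slide": [-128,-105,20],"delta_rot": [0,0,0]}
    - {"claw": 1,"slide": [-128,-105,20],"delta_rot": [0,0,0]}

```text
time: 1.1
position: [0.3891, 0.3261, 0.2037]
tool_rot: [0.535, 3.095, -0.005]
ft_force: [-0.5, 0.1, -0.6]
grip_width: 1.001
grip_force: 0.0
```

send_rows:
  motion:
    - {"claw": 1,"slide": [-32,-26,20],"delta_rot": [0,0,-0.12]}
    - {"claw": 1,"slide": [-64,-52,40],"delta_rot": [0,0,-0.24]}
    - {"claw": 1,"slide": [-96,-78,60],"delta_rot": [0,0,-0.36]}
    - {"claw": 1,"slide": [-126.7,-104.2,85],"delta_rot": [0,0,-0.46]}
    - {"claw": 1,"slide": [-126.7,-104.2,85],"delta_rot": [0,0,-0.46]}

```text
time: 1.6
position: [0.4718, 0.1858, 0.1163]
tool_rot: [0.189, -3.132, 0.008]
ft_force: [-1.1, 0.3, -0.0]
grip_width: 1.0
grip_force: 0.0
```

send_rows:
  motion:
    - {"claw": 1,"slide": [0,0,0],"delta_rot": [0,0,0]}
    - {"claw": 1,"slide": [0,0,0],"delta_rot": [0,0,0]}

```text
time: 1.8
position: [0.4711, 0.1942, 0.12]
tool_rot: [-0.202, 3.135, 0.002]
ft_force: [0.8, 0.5, 0.2]
grip_width: 1.001
grip_force: 0.0
```

```bash
python3 - <<'E'
from h import *
grab('wrist','wr0'); s=ctrl.get_state(); print(s['position'],s['qd'].round(3),yaw())
E
```

```text
[0.47118002 0.19444635 0.1202162 ] [-0.004 -0.006  0.001 -0.002  0.003 -0.001  0.006] 97.41803442592716
```

View pics/wr0.png

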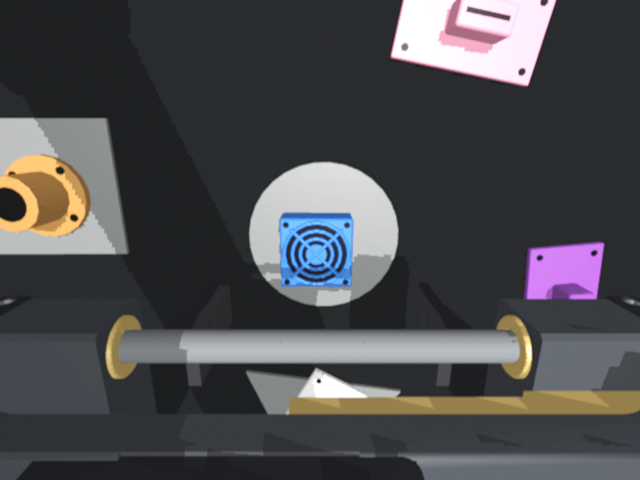

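The wrist view shows the fan square to the fingers, with its top centre at about (316,252) and the round mat's centre at about (324,233). I cross-check both with the wrist calibration.

```bash
python3 - <<'E'
from h import *
print('fan',w('wr0',316,254,.025),'matround',w('wr0',324,233.5,.003))
s=ctrl.get_state();p=s['position']
plan((*p,yaw()),[(.4705,.192,.027,97.3),(.4705,.192,.12,97.3),(.4715,-.216,.12,97.3),(.4715,-.216,.0285,97.3)])
E
```

```text
fan [0.47066861 0.19185669 0.025     ] matround [0.46135142 0.19648143 0.003     ]
(0.4705, 0.192, 0.027, 97.3) slide [1.0, -2.3, 93.2] rz 0.002
(0.4705, 0.192, 0.12, 97.3) slide [-0.0, 0.0, -93.0] rz -0.0
(0.4715, -0.216, 0.12, 97.3) slide [50.9, -404.8, 0.0] rz -0.0
(0.4715, -0.216, 0.0285, 97.3) slide [-0.0, 0.0, 91.5] rz -0.0
```

send_rows:
  motion:
    - {"claw": 1,"slide": [1,-2.3,40],"delta_rot": [0,0,0]}
    - {"claw": 1,"slide": [1,-2.3,70],"delta_rot": [0,0,0]}
    - {"claw": 1,"slide": [1,-2.3,85],"delta_rot": [0,0,0]}
    - {"claw": 1,"slide": [1,-2.3,93],"delta_rot": [0,0,0]}
    - {"claw": 1,"slide": [1,-2.3,93],"delta_rot": [0,0,0]}

```text
time: 2.35
position: [0.4705, 0.1914, 0.0267]
tool_rot: [-0.203, 3.135, 0.001]
ft_force: [0.9, -0.2, 0.8]
grip_width: 0.999
grip_force: 0.0
```

send_rows:
  motion:
    - {"claw": -1,"slide": [0,0,0],"delta_rot": [0,0,0]}
    - {"claw": -1,"slide": [0,0,0],"delta_rot": [0,0,0]}
    - {"claw": -1,"slide": [0,0,0],"delta_rot": [0,0,0]}
    - {"claw": -1,"slide": [0,0,0],"delta_rot": [0,0,0]}
    - {"claw": -1,"slide": [0,0,0],"delta_rot": [0,0,0]}
  grip_force: 15

```text
time: 2.85
position: [0.4709, 0.19, 0.0268]
tool_rot: [-0.2, 3.135, 0.0]
ft_force: [-0.1, -0.7, -0.1]
grip_width: 0.634
grip_force: 0.1
```

send_rows:
  motion:
    - {"claw": -1,"slide": [0,0,0],"delta_rot": [0,0,0]}
    - {"claw": -1,"slide": [0,0,-10],"delta_rot": [0,0,0]}
    - {"claw": -1,"slide": [0,0,-30],"delta_rot": [0,0,0]}
    - {"claw": -1,"slide": [0,0,-60],"delta_rot": [0,0,0]}
    - {"claw": -1,"slide": [0,0,-90],"delta_rot": [0,0,0]}

```text
time: 3.35
position: [0.4704, 0.1895, 0.1178]
tool_rot: [0.199, -3.135, 0.001]
ft_force: [0.7, -0.1, -0.5]
grip_width: 0.57
grip_force: 15.0
```

send_rows:
  motion:
    - {"claw": -1,"slide": [4,-30,0],"delta_rot": [0,0,0]}
    - {"claw": -1,"slide": [9,-70,0],"delta_rot": [0,0,0]}
    - {"claw": -1,"slide": [14,-110,0],"delta_rot": [0,0,0]}
    - {"claw": -1,"slide": [19,-150,0],"delta_rot": [0,0,0]}
    - {"claw": -1,"slide": [24,-190,0],"delta_rot": [0,0,0]}

```text
time: 3.85
position: [0.4709, -0.0032, 0.1173]
tool_rot: [-0.2, 3.134, 0.001]
ft_force: [0.8, -0.5, -1.2]
grip_width: 0.573
grip_force: 15.0
```

send_rows:
  motion:
    - {"claw": -1,"slide": [5,-40,0],"delta_rot": [0,0,0]}
    - {"claw": -1,"slide": [10,-80,0],"delta_rot": [0,0,0]}
    - {"claw": -1,"slide": [15,-120,0],"delta_rot": [0,0,0]}
    - {"claw": -1,"slide": [20,-160,0],"delta_rot": [0,0,0]}
    - {"claw": -1,"slide": [24,-190,0],"delta_rot": [0,0,0]}

```text
time: 4.35
position: [0.4709, -0.196, 0.1174]
tool_rot: [-0.196, 3.134, -0.001]
ft_force: [0.0, -0.9, 0.1]
grip_width: 0.574
grip_force: 15.0
```

send_rows:
  motion:
    - {"claw": -1,"slide": [3,-23,0],"delta_rot": [0,0,0]}
    - {"claw": -1,"slide": [3,-23,10],"delta_rot": [0,0,0]}
    - {"claw": -1,"slide": [3,-23,40],"delta_rot": [0,0,0]}
    - {"claw": -1,"slide": [3,-23,70],"delta_rot": [0,0,0]}
    - {"claw": -1,"slide": [3,-23,80],"delta_rot": [0,0,0]}

```text
time: 4.85
position: [0.4691, -0.2144, 0.0339]
tool_rot: [0.201, -3.13, -0.004]
ft_force: [0.2, -0.2, -0.9]
grip_width: 0.573
grip_force: 15.0
```

send_rows:
  motion:
    - {"claw": -1,"slide": [0,0,4],"delta_rot": [0,0,0]}
    - {"claw": -1,"slide": [0,0,8],"delta_rot": [0,0,0]}
    - {"claw": -1,"slide": [0,0,8],"delta_rot": [0,0,0]}
    - {"claw": -1,"slide": [0,0,8],"delta_rot": [0,0,0]}

```text
time: 5.25
position: [0.4721, -0.2164, 0.0296]
tool_rot: [-0.2, 3.133, -0.001]
ft_force: [0.3, -0.7, -1.0]
grip_width: 0.577
grip_force: 15.0
```

send_rows:
  motion:
    - {"claw": -1,"slide": [0,0,2],"delta_rot": [0,0,0]}
    - {"claw": -1,"slide": [0,0,2],"delta_rot": [0,0,0]}
    - {"claw": 1,"slide": [0,0,2],"delta_rot": [0,0,0]}
    - {"claw": 1,"slide": [0,0,2],"delta_rot": [0,0,0]}
    - {"claw": 1,"slide": [0,0,2],"delta_rot": [0,0,0]}

```text
time: 5.75
position: [0.4714, -0.2163, 0.0267]
tool_rot: [-0.2, 3.135, -0.0]
ft_force: [-0.1, 1.1, -0.1]
grip_width: 0.765
grip_force: 0.0
```

send_rows:
  motion:
    - {"claw": 1,"slide": [0,0,0],"delta_rot": [0,0,0]}
    - {"claw": 1,"slide": [0,0,0],"delta_rot": [0,0,0]}
    - {"claw": 1,"slide": [0,0,0],"delta_rot": [0,0,0]}

```text
time: 6.05
position: [0.4713, -0.2162, 0.0266]
tool_rot: [-0.2, 3.135, 0.0]
ft_force: [0.5, 0.5, 0.3]
grip_width: 0.974
grip_force: 0.0
```

send_rows:
  motion:
    - {"claw": 1,"slide": [0,0,-20],"delta_rot": [0,0,0]}
    - {"claw": 1,"slide": [0,0,-50],"delta_rot": [0,0,0]}
    - {"claw": 1,"slide": [0,0,-90],"delta_rot": [0,0,0]}
    - {"claw": 1,"slide": [0,0,-90],"delta_rot": [0,0,0]}
    - {"claw": 1,"slide": [0,0,-90],"delta_rot": [0,0,0]}

```text
time: 6.55
position: [0.472, -0.2163, 0.1174]
tool_rot: [-0.2, 3.133, -0.0]
ft_force: [-0.5, -0.7, -0.0]
grip_width: 1.001
grip_force: 0.0
```

```bash
python3 - <<'E'
from h import *
s=ctrl.get_state();p=s['position'];print(p,yaw())
plan((*p,yaw()),[(.4583,-.001,.115,97.3),(.4583,-.001,.034,97.3),(.4583,-.001,.12,97.3),(.464,.1968,.12,97.3),(.464,.1968,.036,97.3)])
E
```

```text
[ 0.47199895 -0.21630928  0.11744884] 97.29961302561378
(0.4583, -0.001, 0.115, 97.3) slide [-13.8, 215.3, 2.4] rz -0.0
(0.4583, -0.001, 0.034, 97.3) slide [-0.0, 0.0, 81.0] rz -0.0
(0.4583, -0.001, 0.12, 97.3) slide [-0.0, 0.0, -86.0] rz -0.0
(0.464, 0.1968, 0.12, 97.3) slide [-30.8, 195.5, 0.0] rz -0.0
(0.464, 0.1968, 0.036, 97.3) slide [-0.0, 0.0, 84.0] rz -0.0
```

send_rows:
  motion:
    - {"claw": 1,"slide": [-3,50,0],"delta_rot": [0,0,0]}
    - {"claw": 1,"slide": [-7,100,0],"delta_rot": [0,0,0]}
    - {"claw": 1,"slide": [-10,150,0],"delta_rot": [0,0,0]}
    - {"claw": 1,"slide": [-13,190,2.4],"delta_rot": [0,0,0]}
    - {"claw": 1,"slide": [-13.8,215.3,2.4],"delta_rot": [0,0,0]}

```text
time: 7.05
position: [0.4559, 0.0027, 0.1125]
tool_rot: [0.206, -3.132, -0.001]
ft_force: [-0.5, -0.2, 0.2]
grip_width: 1.002
grip_force: 0.0
```

send_rows:
  motion:
    - {"claw": 1,"slide": [0,0,0],"delta_rot": [0,0,0]}
    - {"claw": 1,"slide": [0,0,30],"delta_rot": [0,0,0]}
    - {"claw": 1,"slide": [0,0,55],"delta_rot": [0,0,0]}
    - {"claw": 1,"slide": [0,0,75],"delta_rot": [0,0,0]}
    - {"claw": 1,"slide": [0,0,80.5],"delta_rot": [0,0,0]}

```text
time: 7.55
position: [0.455, -0.0024, 0.0308]
tool_rot: [0.197, -3.129, 0.002]
ft_force: [0.1, -0.4, 0.5]
grip_width: 1.006
grip_force: 0.0
```

send_rows:
  motion:
    - {"claw": 1,"slide": [0,0,0],"delta_rot": [0,0,0]}
    - {"claw": 1,"slide": [0,0,0],"delta_rot": [0,0,0]}
  grip_force: 30

```text
time: 7.75
position: [0.4581, -0.0014, 0.0341]
tool_rot: [-0.199, 3.135, -0.0]
ft_force: [0.9, 0.5, -0.2]
grip_width: 1.0
grip_force: 0.0
```

send_rows:
  motion:
    - {"claw": -1,"slide": [0,0,0],"delta_rot": [0,0,0]}
    - {"claw": -1,"slide": [0,0,0],"delta_rot": [0,0,0]}
    - {"claw": -1,"slide": [0,0,0],"delta_rot": [0,0,0]}
    - {"claw": -1,"slide": [0,0,0],"delta_rot": [0,0,0]}
    - {"claw": -1,"slide": [0,0,0],"delta_rot": [0,0,0]}

```text
time: 8.25
position: [0.4578, -0.0009, 0.0338]
tool_rot: [-0.2, 3.135, 0.0]
ft_force: [-0.2, 0.1, 0.6]
grip_width: 0.627
grip_force: 0.0
```

send_rows:
  motion:
    - {"claw": -1,"slide": [0,0,0],"delta_rot": [0,0,0]}
    - {"claw": -1,"slide": [0,0,0],"delta_rot": [0,0,0]}
    - {"claw": -1,"slide": [0,0,0],"delta_rot": [0,0,0]}
    - {"claw": -1,"slide": [0,0,0],"delta_rot": [0,0,0]}
    - {"claw": -1,"slide": [0,0,0],"delta_rot": [0,0,0]}

```text
time: 8.75
position: [0.4577, -0.001, 0.0336]
tool_rot: [-0.2, 3.135, 0.0]
ft_force: [0.3, 0.1, -0.6]
grip_width: 0.404
grip_force: 30.0
```

send_rows:
  motion:
    - {"claw": -1,"slide": [0,0,-10],"delta_rot": [0,0,0]}
    - {"claw": -1,"slide": [0,0,-30],"delta_rot": [0,0,0]}
    - {"claw": -1,"slide": [0,0,-55],"delta_rot": [0,0,0]}
    - {"claw": -1,"slide": [0,0,-75],"delta_rot": [0,0,0]}
    - {"claw": -1,"slide": [0,0,-85],"delta_rot": [0,0,0]}

```text
time: 9.25
position: [0.4585, -0.0009, 0.1207]
tool_rot: [-0.199, 3.132, 0.001]
ft_force: [1.0, 0.2, -2.5]
grip_width: 0.405
grip_force: 30.0
```

send_rows:
  motion:
    - {"claw": -1,"slide": [-3,20,0],"delta_rot": [0,0,0]}
    - {"claw": -1,"slide": [-8,50,0],"delta_rot": [0,0,0]}
    - {"claw": -1,"slide": [-12,80,0],"delta_rot": [0,0,0]}
    - {"claw": -1,"slide": [-17,110,0],"delta_rot": [0,0,0]}
    - {"claw": -1,"slide": [-20.4,135.3,0],"delta_rot": [0,0,0]}

```text
time: 9.75
position: [0.4601, 0.1375, 0.1184]
tool_rot: [0.201, -3.134, -0.0]
ft_force: [0.1, 0.3, -1.9]
grip_width: 0.407
grip_force: 30.0
```

send_rows:
  motion:
    - {"claw": -1,"slide": [-5,30,0],"delta_rot": [0,0,0]}
    - {"claw": -1,"slide": [-8,50,0],"delta_rot": [0,0,0]}
    - {"claw": -1,"slide": [-10,60,0],"delta_rot": [0,0,0]}
    - {"claw": -1,"slide": [-10,60,0],"delta_rot": [0,0,0]}
    - {"claw": -1,"slide": [-10,60,0],"delta_rot": [0,0,0]}

```text
time: 10.25
position: [0.463, 0.1952, 0.1184]
tool_rot: [0.198, -3.135, 0.002]
ft_force: [0.1, -0.4, -1.8]
grip_width: 0.404
grip_force: 30.0
```

send_rows:
  motion:
    - {"claw": -1,"slide": [0,0,20],"delta_rot": [0,0,0]}
    - {"claw": -1,"slide": [0,0,45],"delta_rot": [0,0,0]}
    - {"claw": -1,"slide": [0,0,65],"delta_rot": [0,0,0]}
    - {"claw": -1,"slide": [0,0,75],"delta_rot": [0,0,0]}
    - {"claw": -1,"slide": [0,0,75],"delta_rot": [0,0,0]}

```text
time: 10.75
position: [0.4622, 0.1949, 0.0425]
tool_rot: [0.197, -3.133, 0.003]
ft_force: [0.9, -0.1, -2.4]
grip_width: 0.405
grip_force: 30.0
```

send_rows:
  motion:
    - {"claw": -1,"slide": [0,0,4],"delta_rot": [0,0,0]}
    - {"claw": -1,"slide": [0,0,8],"delta_rot": [0,0,0]}
    - {"claw": -1,"slide": [0,0,8],"delta_rot": [0,0,0]}
    - {"claw": -1,"slide": [0,0,8],"delta_rot": [0,0,0]}

```text
time: 11.15
position: [0.4633, 0.1968, 0.0361]
tool_rot: [-0.2, 3.135, 0.001]
ft_force: [-0.8, 0.1, -2.1]
grip_width: 0.405
grip_force: 30.0
```

send_rows:
  motion:
    - {"claw": -1,"slide": [0,0,2],"delta_rot": [0,0,0]}
    - {"claw": -1,"slide": [0,0,2],"delta_rot": [0,0,0]}
    - {"claw": -1,"slide": [0,0,2],"delta_rot": [0,0,0]}
    - {"claw": 1,"slide": [0,0,2],"delta_rot": [0,0,0]}
    - {"claw": 1,"slide": [0,0,2],"delta_rot": [0,0,0]}

```text
time: 11.65
position: [0.4635, 0.1968, 0.0341]
tool_rot: [-0.2, 3.134, 0.001]
ft_force: [-0.3, 0.0, 0.3]
grip_width: 0.508
grip_force: 0.0
```

send_rows:
  motion:
    - {"claw": 1,"slide": [0,0,0],"delta_rot": [0,0,0]}
    - {"claw": 1,"slide": [0,0,0],"delta_rot": [0,0,0]}
    - {"claw": 1,"slide": [0,0,0],"delta_rot": [0,0,0]}
    - {"claw": 1,"slide": [0,0,0],"delta_rot": [0,0,0]}
    - {"claw": 1,"slide": [0,0,0],"delta_rot": [0,0,0]}

```text
time: 12.15
position: [0.4631, 0.1967, 0.0337]
tool_rot: [-0.2, 3.135, 0.0]
ft_force: [0.3, -0.6, -0.1]
grip_width: 0.947
grip_force: 0.0
```

send_rows:
  motion:
    - {"claw": 1,"slide": [0,0,-20],"delta_rot": [0,0,0]}
    - {"claw": 1,"slide": [0,0,-50],"delta_rot": [0,0,0]}
    - {"claw": 1,"slide": [0,0,-85],"delta_rot": [0,0,0]}
    - {"claw": 1,"slide": [0,0,-85],"delta_rot": [0,0,0]}
    - {"claw": 1,"slide": [0,0,-85],"delta_rot": [0,0,0]}

```text
time: 12.65
position: [0.4635, 0.197, 0.1194]
tool_rot: [-0.2, 3.133, 0.002]
ft_force: [-0.0, -0.9, -0.9]
grip_width: 1.001
grip_force: 0.0
```

send_rows:
  motion:
    - {"claw": 1,"slide": [4,-40,0],"delta_rot": [0,0,0]}
    - {"claw": 1,"slide": [9,-80,0],"delta_rot": [0,0,0]}
    - {"claw": 1,"slide": [13,-120,0],"delta_rot": [0,0,0]}
    - {"claw": 1,"slide": [17,-160,0],"delta_rot": [0,0,0]}
    - {"claw": 1,"slide": [22,-205,0],"delta_rot": [0,0,0]}

```text
time: 13.15
position: [0.466, -0.0105, 0.1173]
tool_rot: [0.202, -3.133, -0.0]
ft_force: [1.0, -0.4, -0.1]
grip_width: 1.001
grip_force: 0.0
```

send_rows:
  motion:
    - {"claw": 1,"slide": [4,-45,0],"delta_rot": [0,0,0]}
    - {"claw": 1,"slide": [9,-90,0],"delta_rot": [0,0,0]}
    - {"claw": 1,"slide": [14,-135,0],"delta_rot": [0,0,0]}
    - {"claw": 1,"slide": [18,-175,0],"delta_rot": [0,0,0]}
    - {"claw": 1,"slide": [22,-205.7,0],"delta_rot": [0,0,0]}

```text
time: 13.65
position: [0.4701, -0.2189, 0.1174]
tool_rot: [0.196, -3.133, 0.001]
ft_force: [0.1, 0.9, -0.3]
grip_width: 0.998
grip_force: 0.0
```

send_rows:
  motion:
    - {"claw": 1,"slide": [0,0,0],"delta_rot": [0,0,0]}
    - {"claw": 1,"slide": [0,0,0],"delta_rot": [0,0,0]}
    - {"claw": 1,"slide": [0,0,0],"delta_rot": [0,0,0]}

```text
time: 13.95
position: [0.4711, -0.2146, 0.1177]
tool_rot: [0.202, -3.133, -0.002]
ft_force: [0.6, -0.1, 0.7]
grip_width: 1.0
grip_force: 0.0
```

```bash
python3 - <<'E'
from h import *
s=ctrl.get_state();p=s['position'];print(p,yaw(),s['time'])
plan((*p,yaw()),[(.4714,-.2163,.0267,97.3),(.4714,-.2163,.115,97.3),(.4540,-.0015,.115,97.4),(.4540,-.0015,.0272,97.4)])
grab('top','top1'); im=cv2.imread('pics/top1.png'); cv2.imwrite('pics/c1.png',cv2.resize(im[140:340,200:560],None,fx=2,fy=2))
E
```

```text
[ 0.47114761 -0.21464907  0.11765017] 97.38754521214041 13.95
(0.4714, -0.2163, 0.0267, 97.3) slide [-0.0, -1.7, 91.0] rz 0.002
(0.4714, -0.2163, 0.115, 97.3) slide [-0.0, 0.0, -88.3] rz -0.0
(0.454, -0.0015, 0.115, 97.4) slide [-10.0, 215.3, 0.0] rz -0.002
(0.454, -0.0015, 0.0272, 97.4) slide [-0.0, 0.0, 87.8] rz -0.0
```

View pics/c1.png

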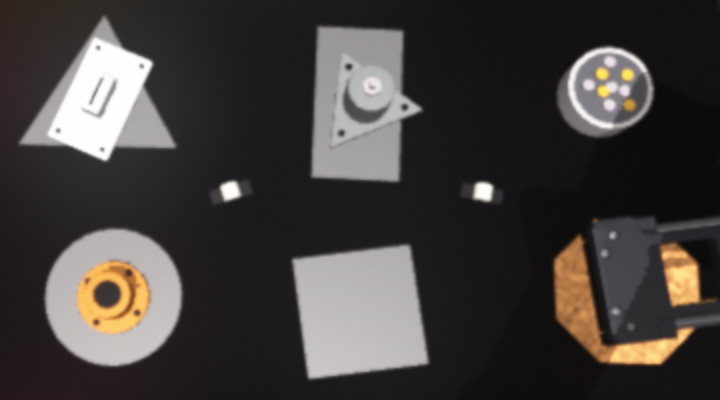

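The bearing now stands centred on the round mat (crop 114,297). The square mat is bare, with its centre at about crop (360,311), which matches my measurement. Next I fetch the fan.

send_rows:
  motion:
    - {"claw": 1,"slide": [0,-1.2,40],"delta_rot": [0,0,0]}
    - {"claw": 1,"slide": [0,-1.2,70],"delta_rot": [0,0,0]}
    - {"claw": 1,"slide": [0,-1.2,85],"delta_rot": [0,0,0]}
    - {"claw": 1,"slide": [0,-1.2,90.5],"delta_rot": [0,0,0]}
    - {"claw": 1,"slide": [0,-1.2,90.5],"delta_rot": [0,0,0]}

```text
time: 14.5
position: [0.4718, -0.217, 0.0281]
tool_rot: [0.201, -3.135, -0.0]
ft_force: [-0.2, 0.2, 0.1]
grip_width: 0.999
grip_force: 0.0
```

send_rows:
  motion:
    - {"claw": -1,"slide": [0,0,0],"delta_rot": [0,0,0]}
    - {"claw": -1,"slide": [0,0,0],"delta_rot": [0,0,0]}
    - {"claw": -1,"slide": [0,0,0],"delta_rot": [0,0,0]}
    - {"claw": -1,"slide": [0,0,0],"delta_rot": [0,0,0]}
    - {"claw": -1,"slide": [0,0,0],"delta_rot": [0,0,0]}
  grip_force: 15

```text
time: 15.0
position: [0.4719, -0.2175, 0.0285]
tool_rot: [-0.2, 3.135, 0.0]
ft_force: [0.6, 0.4, 0.8]
grip_width: 0.631
grip_force: 0.0
```

send_rows:
  motion:
    - {"claw": -1,"slide": [0,0,0],"delta_rot": [0,0,0]}
    - {"claw": -1,"slide": [0,0,0],"delta_rot": [0,0,0]}
    - {"claw": -1,"slide": [0,0,0],"delta_rot": [0,0,0]}

```text
time: 15.3
position: [0.4718, -0.2174, 0.0283]
tool_rot: [-0.2, 3.135, 0.0]
ft_force: [-1.2, 0.9, 2.6]
grip_width: 0.574
grip_force: 15.0
```

send_rows:
  motion:
    - {"claw": -1,"slide": [0,0,-10],"delta_rot": [0,0,0]}
    - {"claw": -1,"slide": [0,0,-30],"delta_rot": [0,0,0]}
    - {"claw": -1,"slide": [0,0,-60],"delta_rot": [0,0,0]}
    - {"claw": -1,"slide": [0,0,-88],"delta_rot": [0,0,0]}
    - {"claw": -1,"slide": [0,0,-88],"delta_rot": [0,0,0]}

```text
time: 15.8
position: [0.4742, -0.2189, 0.1203]
tool_rot: [-0.199, 3.128, -0.003]
ft_force: [-0.3, -0.5, -1.4]
grip_width: 0.572
grip_force: 15.0
```

send_rows:
  motion:
    - {"claw": -1,"slide": [-2,25,0],"delta_rot": [0,0,0]}
    - {"claw": -1,"slide": [-3,65,0],"delta_rot": [0,0,0]}
    - {"claw": -1,"slide": [-5,105,0],"delta_rot": [0,0,0]}
    - {"claw": -1,"slide": [-7,145,0],"delta_rot": [0,0,0]}
    - {"claw": -1,"slide": [-8,175,0],"delta_rot": [0,0,0]}

```text
time: 16.3
position: [0.4565, -0.0404, 0.1157]
tool_rot: [0.202, -3.134, -0.001]
ft_force: [-0.2, 0.4, -0.5]
grip_width: 0.573
grip_force: 15.0
```

send_rows:
  motion:
    - {"claw": -1,"slide": [-1,25,0],"delta_rot": [0,0,0]}
    - {"claw": -1,"slide": [-2,40,0],"delta_rot": [0,0,0]}
    - {"claw": -1,"slide": [-2,40,0],"delta_rot": [0,0,0]}
    - {"claw": -1,"slide": [-2,40,0],"delta_rot": [0,0,0]}
    - {"claw": -1,"slide": [-2,40,0],"delta_rot": [0,0,0]}

```text
time: 16.8
position: [0.4542, -0.0044, 0.116]
tool_rot: [0.197, -3.135, 0.001]
ft_force: [-0.3, -0.3, -1.2]
grip_width: 0.573
grip_force: 15.0
```

```bash
python3 - <<'E'
from h import *
s=ctrl.get_state();p=s['position'];print(p,yaw(),s['time'])
plan((*p,yaw()),[(.4540,-.0015,.0272,97.4)])
E
```

```text
[ 0.45421261 -0.00436133  0.11597576] 97.1843379416471 16.8
(0.454, -0.0015, 0.0272, 97.4) slide [-0.1, 2.9, 88.8] rz -0.004
```

send_rows:
  motion:
    - {"claw": -1,"slide": [0,1.5,20],"delta_rot": [0,0,0]}
    - {"claw": -1,"slide": [0,1.5,45],"delta_rot": [0,0,0]}
    - {"claw": -1,"slide": [0,1.5,70],"delta_rot": [0,0,0]}
    - {"claw": -1,"slide": [0,1.5,80],"delta_rot": [0,0,0]}
    - {"claw": -1,"slide": [0,1.5,80],"delta_rot": [0,0,0]}

```text
time: 17.3
position: [0.4529, -0.0026, 0.035]
tool_rot: [0.197, -3.132, 0.001]
ft_force: [-0.2, 0.3, -0.9]
grip_width: 0.571
grip_force: 15.0
```

send_rows:
  motion:
    - {"claw": -1,"slide": [0,0,3],"delta_rot": [0,0,0]}
    - {"claw": -1,"slide": [0,0,5],"delta_rot": [0,0,0]}
    - {"claw": -1,"slide": [0,0,5],"delta_rot": [0,0,0]}
    - {"claw": -1,"slide": [0,0,5],"delta_rot": [0,0,0]}

```text
time: 17.7
position: [0.4546, -0.0014, 0.0317]
tool_rot: [-0.2, 3.134, 0.001]
ft_force: [-0.2, 0.3, -0.2]
grip_width: 0.569
grip_force: 15.0
```

send_rows:
  motion:
    - {"claw": -1,"slide": [0,0,2],"delta_rot": [0,0,0]}
    - {"claw": -1,"slide": [0,0,3],"delta_rot": [0,0,0]}
    - {"claw": -1,"slide": [0,0,3],"delta_rot": [0,0,0]}
    - {"claw": 1,"slide": [0,0,3],"delta_rot": [0,0,0]}
    - {"claw": 1,"slide": [0,0,3],"delta_rot": [0,0,0]}

```text
time: 18.2
position: [0.4541, -0.0015, 0.0281]
tool_rot: [-0.2, 3.135, 0.0]
ft_force: [0.7, 0.2, -1.1]
grip_width: 0.68
grip_force: 0.0
```

send_rows:
  motion:
    - {"claw": 1,"slide": [0,0,0],"delta_rot": [0,0,0]}
    - {"claw": 1,"slide": [0,0,0],"delta_rot": [0,0,0]}
    - {"claw": 1,"slide": [0,0,0],"delta_rot": [0,0,0]}
    - {"claw": 1,"slide": [0,0,0],"delta_rot": [0,0,0]}
    - {"claw": 1,"slide": [0,0,0],"delta_rot": [0,0,0]}

```text
time: 18.7
position: [0.4541, -0.0015, 0.0282]
tool_rot: [-0.2, 3.135, 0.0]
ft_force: [-0.2, 0.2, 0.1]
grip_width: 0.994
grip_force: 0.0
```

send_rows:
  motion:
    - {"claw": 1,"slide": [0,0,-20],"delta_rot": [0,0,0]}
    - {"claw": 1,"slide": [0,0,-50],"delta_rot": [0,0,0]}
    - {"claw": 1,"slide": [0,0,-90],"delta_rot": [0,0,0]}
    - {"claw": 1,"slide": [0,0,-90],"delta_rot": [0,0,0]}
    - {"claw": 1,"slide": [0,0,-90],"delta_rot": [0,0,0]}

```text
time: 19.2
position: [0.4548, -0.0013, 0.1189]
tool_rot: [-0.2, 3.133, 0.001]
ft_force: [-0.7, 0.7, -0.3]
grip_width: 1.002
grip_force: 0.0
```

```bash
python3 - <<'E'
from h import *
s=ctrl.get_state();p=s['position'];print(p,yaw(),s['time'])
plan((*p,yaw()),[(.541,.105,.12,82),(.628,.212,.12,66.7)])
E
```

```text
[ 0.4547677  -0.00127886  0.11893134] 97.29542330631088 19.2
(0.541, 0.105, 0.12, 82) slide [-99.0, 94.5, -1.1] rz 0.267
(0.628, 0.212, 0.12, 66.7) slide [-71.3, 118.1, 0.0] rz 0.267
```

send_rows:
  motion:
    - {"claw": 1,"slide": [-25,23,0],"delta_rot": [0,0,0.06]}
    - {"claw": 1,"slide": [-50,46,0],"delta_rot": [0,0,0.13]}
    - {"claw": 1,"slide": [-75,70,0],"delta_rot": [0,0,0.2]}
    - {"claw": 1,"slide": [-99,94.5,0],"delta_rot": [0,0,0.267]}
    - {"claw": 1,"slide": [-99,94.5,0],"delta_rot": [0,0,0.267]}

```text
time: 19.7
position: [0.5411, 0.1095, 0.1161]
tool_rot: [-0.212, -3.133, -0.0]
ft_force: [0.2, 0.4, 0.1]
grip_width: 0.996
grip_force: 0.0
```

send_rows:
  motion:
    - {"claw": 1,"slide": [-18,30,0],"delta_rot": [0,0,0.06]}
    - {"claw": 1,"slide": [-36,60,0],"delta_rot": [0,0,0.13]}
    - {"claw": 1,"slide": [-54,90,0],"delta_rot": [0,0,0.2]}
    - {"claw": 1,"slide": [-71.3,118,0],"delta_rot": [0,0,0.267]}
    - {"claw": 1,"slide": [-71.3,118,0],"delta_rot": [0,0,0.267]}

```text
time: 20.2
position: [0.6274, 0.2158, 0.1155]
tool_rot: [-0.628, -3.076, 0.0]
ft_force: [0.2, 0.2, -0.8]
grip_width: 1.001
grip_force: 0.0
```

send_rows:
  motion:
    - {"claw": 1,"slide": [0,0,0],"delta_rot": [0,0,0]}
    - {"claw": 1,"slide": [0,0,0],"delta_rot": [0,0,0]}
    - {"claw": 1,"slide": [0,0,0],"delta_rot": [0,0,0]}
    - {"claw": 1,"slide": [0,0,0],"delta_rot": [0,0,0]}

```text
time: 20.6
position: [0.6271, 0.2106, 0.1184]
tool_rot: [-0.636, -3.076, -0.0]
ft_force: [-0.3, 1.0, -0.1]
grip_width: 1.0
grip_force: 0.0
```

```bash
python3 - <<'E'
from h import *
grab('wrist','wr1');s=ctrl.get_state();p=s['position'];print(p,yaw(),s['time'])
plan((*p,yaw()),[(.628,.212,.033,66.7)])
E
```

```text
[0.6272037  0.21089914 0.11849955] 66.6378084660705 20.65
(0.628, 0.212, 0.033, 66.7) slide [-0.3, 1.3, 85.5] rz -0.001
```

View pics/wr1.png

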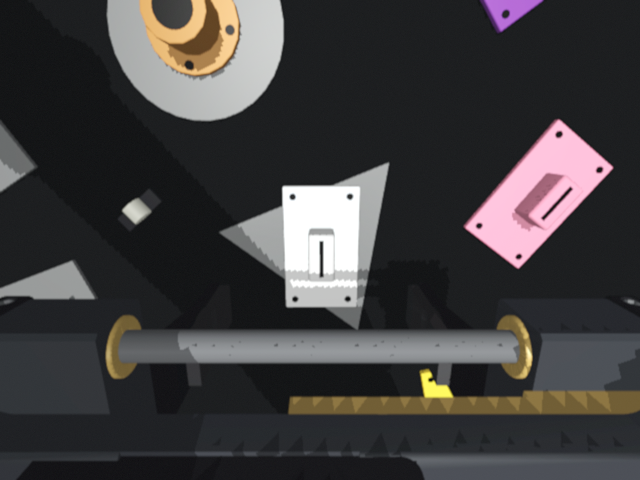

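The wrist view shows the chrome plate square to the fingers, with its slot centred at (321,258). The pink look-alike is far off at (540,195).

send_rows:
  motion:
    - {"claw": 1,"slide": [-0.3,1.3,30],"delta_rot": [0,0,0]}
    - {"claw": 1,"slide": [-0.3,1.3,60],"delta_rot": [0,0,0]}
    - {"claw": 1,"slide": [-0.3,1.3,78],"delta_rot": [0,0,0]}
    - {"claw": 1,"slide": [-0.3,1.3,85],"delta_rot": [0,0,0]}
    - {"claw": 1,"slide": [-0.3,1.3,85],"delta_rot": [0,0,0]}

```text
time: 21.15
position: [0.6275, 0.2124, 0.0325]
tool_rot: [-0.635, -3.075, 0.001]
ft_force: [0.2, 0.6, -0.1]
grip_width: 0.997
grip_force: 0.0
```

send_rows:
  motion:
    - {"claw": -1,"slide": [0,0,0],"delta_rot": [0,0,0]}
    - {"claw": -1,"slide": [0,0,0],"delta_rot": [0,0,0]}
    - {"claw": -1,"slide": [0,0,0],"delta_rot": [0,0,0]}
    - {"claw": -1,"slide": [0,0,0],"delta_rot": [0,0,0]}
    - {"claw": -1,"slide": [0,0,0],"delta_rot": [0,0,0]}
  grip_force: 25

```text
time: 21.65
position: [0.6283, 0.2129, 0.0336]
tool_rot: [0.634, 3.076, 0.001]
ft_force: [-0.2, -0.3, -0.7]
grip_width: 0.634
grip_force: 0.0
```

send_rows:
  motion:
    - {"claw": -1,"slide": [0,0,0],"delta_rot": [0,0,0]}
    - {"claw": -1,"slide": [0,0,0],"delta_rot": [0,0,0]}
    - {"claw": -1,"slide": [0,0,0],"delta_rot": [0,0,0]}
    - {"claw": -1,"slide": [0,0,0],"delta_rot": [0,0,0]}
    - {"claw": -1,"slide": [0,0,0],"delta_rot": [0,0,0]}

```text
time: 22.15
position: [0.6281, 0.2127, 0.0331]
tool_rot: [-0.635, -3.077, 0.0]
ft_force: [-0.2, -0.3, -0.2]
grip_width: 0.205
grip_force: 25.0
```

send_rows:
  motion:
    - {"claw": -1,"slide": [0,0,0],"delta_rot": [0,0,0]}
    - {"claw": -1,"slide": [0,0,0],"delta_rot": [0,0,0]}
    - {"claw": -1,"slide": [0,0,0],"delta_rot": [0,0,0]}

```text
time: 22.45
position: [0.6281, 0.2127, 0.0331]
tool_rot: [-0.635, -3.077, 0.0]
ft_force: [0.2, -1.0, 0.3]
grip_width: 0.208
grip_force: 25.0
```

send_rows:
  motion:
    - {"claw": -1,"slide": [0,0,-10],"delta_rot": [0,0,0]}
    - {"claw": -1,"slide": [0,0,-30],"delta_rot": [0,0,0]}
    - {"claw": -1,"slide": [0,0,-60],"delta_rot": [0,0,0]}
    - {"claw": -1,"slide": [0,0,-87],"delta_rot": [0,0,0]}
    - {"claw": -1,"slide": [0,0,-87],"delta_rot": [0,0,0]}

```text
time: 22.95
position: [0.6311, 0.2136, 0.1255]
tool_rot: [0.633, 3.07, 0.008]
ft_force: [0.3, -0.6, -1.5]
grip_width: 0.205
grip_force: 25.0
```

send_rows:
  motion:
    - {"claw": -1,"slide": [-1,-20,0],"delta_rot": [0,0,0]}
    - {"claw": -1,"slide": [-3,-55,0],"delta_rot": [0,0,0]}
    - {"claw": -1,"slide": [-5,-90,0],"delta_rot": [0,0,0]}
    - {"claw": -1,"slide": [-7,-125,0],"delta_rot": [0,0,0]}
    - {"claw": -1,"slide": [-9,-160,0],"delta_rot": [0,0,0]}

```text
time: 23.45
position: [0.5719, 0.061, 0.1193]
tool_rot: [-0.634, -3.076, 0.001]
ft_force: [0.7, -0.4, -1.6]
grip_width: 0.204
grip_force: 25.0
```

send_rows:
  motion:
    - {"claw": -1,"slide": [-2,-35,0],"delta_rot": [0,0,0]}
    - {"claw": -1,"slide": [-4,-70,0],"delta_rot": [0,0,0]}
    - {"claw": -1,"slide": [-6,-105,0],"delta_rot": [0,0,0]}
    - {"claw": -1,"slide": [-8,-140,0],"delta_rot": [0,0,0]}
    - {"claw": -1,"slide": [-10,-175,0],"delta_rot": [0,0,0]}

```text
time: 23.95
position: [0.5118, -0.1035, 0.1195]
tool_rot: [-0.634, -3.076, -0.0]
ft_force: [0.9, -1.1, -1.7]
grip_width: 0.204
grip_force: 25.0
```

send_rows:
  motion:
    - {"claw": -1,"slide": [-2,-35,0],"delta_rot": [0,0,0]}
    - {"claw": -1,"slide": [-4,-70,0],"delta_rot": [0,0,0]}
    - {"claw": -1,"slide": [-6,-100,0],"delta_rot": [0,0,0]}
    - {"claw": -1,"slide": [-6.6,-120,0],"delta_rot": [0,0,0]}
    - {"claw": -1,"slide": [-6.6,-120,0],"delta_rot": [0,0,0]}

```text
time: 24.45
position: [0.4695, -0.2185, 0.1197]
tool_rot: [-0.643, -3.074, 0.002]
ft_force: [0.5, 0.7, -2.2]
grip_width: 0.203
grip_force: 25.0
```

send_rows:
  motion:
    - {"claw": -1,"slide": [0,0,20],"delta_rot": [0,0,0]}
    - {"claw": -1,"slide": [0,0,45],"delta_rot": [0,0,0]}
    - {"claw": -1,"slide": [0,0,65],"delta_rot": [0,0,0]}
    - {"claw": -1,"slide": [0,0,78],"delta_rot": [0,0,0]}
    - {"claw": -1,"slide": [0,0,78],"delta_rot": [0,0,0]}

```text
time: 24.95
position: [0.4703, -0.2138, 0.0402]
tool_rot: [-0.632, -3.073, -0.0]
ft_force: [-0.5, 0.6, -2.0]
grip_width: 0.204
grip_force: 25.0
```

send_rows:
  motion:
    - {"claw": -1,"slide": [0,0,0],"delta_rot": [0,0,0]}
    - {"claw": -1,"slide": [0,0,3],"delta_rot": [0,0,0]}
    - {"claw": -1,"slide": [0,0,5],"delta_rot": [0,0,0]}
    - {"claw": -1,"slide": [0,0,5],"delta_rot": [0,0,0]}
    - {"claw": -1,"slide": [0,0,5],"delta_rot": [0,0,0]}

```text
time: 25.45
position: [0.4719, -0.2152, 0.0375]
tool_rot: [0.634, 3.076, 0.0]
ft_force: [-0.1, 0.5, -1.9]
grip_width: 0.2
grip_force: 25.0
```

Still about 4 mm above the grasp height of 0.0331, so I lower 4 mm and release.

send_rows:
  motion:
    - {"claw": -1,"slide": [0,0,2],"delta_rot": [0,0,0]}
    - {"claw": -1,"slide": [0,0,4],"delta_rot": [0,0,0]}
    - {"claw": -1,"slide": [0,0,4],"delta_rot": [0,0,0]}
    - {"claw": -1,"slide": [0,0,4],"delta_rot": [0,0,0]}
    - {"claw": 1,"slide": [0,0,4],"delta_rot": [0,0,0]}

```text
time: 25.95
position: [0.4717, -0.2152, 0.0332]
tool_rot: [0.635, 3.077, 0.0]
ft_force: [-0.5, 0.5, -0.2]
grip_width: 0.242
grip_force: 0.0
```

send_rows:
  motion:
    - {"claw": 1,"slide": [0,0,0],"delta_rot": [0,0,0]}
    - {"claw": 1,"slide": [0,0,0],"delta_rot": [0,0,0]}
    - {"claw": 1,"slide": [0,0,0],"delta_rot": [0,0,0]}
    - {"claw": 1,"slide": [0,0,0],"delta_rot": [0,0,0]}
    - {"claw": 1,"slide": [0,0,0],"delta_rot": [0,0,0]}

```text
time: 26.45
position: [0.4717, -0.2152, 0.0332]
tool_rot: [0.635, 3.077, 0.0]
ft_force: [-0.5, 0.6, -0.1]
grip_width: 0.663
grip_force: 0.0
```

send_rows:
  motion:
    - {"claw": 1,"slide": [0,0,0],"delta_rot": [0,0,0]}
    - {"claw": 1,"slide": [0,0,-20],"delta_rot": [0,0,0]}
    - {"claw": 1,"slide": [0,0,-50],"delta_rot": [0,0,0]}
    - {"claw": 1,"slide": [0,0,-95],"delta_rot": [0,0,0]}
    - {"claw": 1,"slide": [0,0,-95],"delta_rot": [0,0,0]}

```text
time: 26.95
position: [0.4752, -0.217, 0.1336]
tool_rot: [0.633, 3.067, 0.0]
ft_force: [0.6, -0.1, 0.2]
grip_width: 0.991
grip_force: 0.0
```

send_rows:
  motion:
    - {"claw": 1,"slide": [0,0,0],"delta_rot": [0,0,0]}
    - {"claw": 1,"slide": [0,0,0],"delta_rot": [0,0,0]}

```text
time: 27.15
position: [0.4709, -0.2148, 0.1272]
tool_rot: [-0.634, -3.075, -0.001]
ft_force: [0.7, -0.3, -0.5]
grip_width: 1.001
grip_force: 0.0
```

```bash
python3 - <<'E'
from h import *
s=ctrl.get_state();p=s['position'];print(p,yaw(),s['time'])
plan((*p,yaw()),[(.623,-.008,.135,87),(.623,-.008,.038,87),(.623,-.008,.135,87),(.626,.2122,.135,87),(.626,.2122,.0385,87)])
E
```

```text
[ 0.47091973 -0.21478668  0.12718028] 66.69720552680658 27.15
(0.623, -0.008, 0.135, 87) slide [-57.9, 250.1, -7.8] rz -0.354
(0.623, -0.008, 0.038, 87) slide [0.0, 0.0, 97.0] rz -0.0
(0.623, -0.008, 0.135, 87) slide [0.0, 0.0, -97.0] rz -0.0
(0.626, 0.2122, 0.135, 87) slide [8.5, 220.1, 0.0] rz -0.0
(0.626, 0.2122, 0.0385, 87) slide [0.0, 0.0, 96.5] rz -0.0
```

send_rows:
  motion:
    - {"claw": 1,"slide": [-7,30,-4],"delta_rot": [0,0,0]}
    - {"claw": 1,"slide": [-15,65,-8],"delta_rot": [0,0,0]}
    - {"claw": 1,"slide": [-22,95,-8],"delta_rot": [0,0,0]}
    - {"claw": 1,"slide": [-29,125,-8],"delta_rot": [0,0,0]}
    - {"claw": 1,"slide": [-29,125,-8],"delta_rot": [0,0,0]}

```text
time: 27.65
position: [0.5491, -0.1065, 0.1341]
tool_rot: [-0.623, -3.077, -0.002]
ft_force: [-0.4, 0.3, -0.5]
grip_width: 1.0
grip_force: 0.0
```

send_rows:
  motion:
    - {"claw": 1,"slide": [-7,30,0],"delta_rot": [0,0,-0.09]}
    - {"claw": 1,"slide": [-15,65,0],"delta_rot": [0,0,-0.18]}
    - {"claw": 1,"slide": [-22,95,0],"delta_rot": [0,0,-0.27]}
    - {"claw": 1,"slide": [-29,125,0],"delta_rot": [0,0,-0.354]}
    - {"claw": 1,"slide": [-29,125,0],"delta_rot": [0,0,-0.354]}

```text
time: 28.15
position: [0.6246, -0.0036, 0.134]
tool_rot: [-0.071, -3.139, -0.002]
ft_force: [0.2, 0.6, -0.6]
grip_width: 1.002
grip_force: 0.0
```

send_rows:
  motion:
    - {"claw": 1,"slide": [0,0,0],"delta_rot": [0,0,0]}
    - {"claw": 1,"slide": [0,0,0],"delta_rot": [0,0,0]}
    - {"claw": 1,"slide": [0,0,0],"delta_rot": [0,0,0]}
    - {"claw": 1,"slide": [0,0,0],"delta_rot": [0,0,0]}

```text
time: 28.55
position: [0.6234, -0.0098, 0.1362]
tool_rot: [-0.086, -3.14, 0.0]
ft_force: [0.4, -0.6, 1.1]
grip_width: 0.997
grip_force: 0.0
```

```bash
python3 - <<'E'
from h import *
s=ctrl.get_state();p=s['position'];print(p,yaw(),s['time'])
plan((*p,yaw()),[(.623,-.008,.038,87)])
E
```

```text
[ 0.62335853 -0.00979572  0.13618685] 86.8587945185491 28.55
(0.623, -0.008, 0.038, 87) slide [0.5, 1.8, 98.2] rz -0.002
```

send_rows:
  motion:
    - {"claw": 1,"slide": [0.5,1.5,30],"delta_rot": [0,0,0]}
    - {"claw": 1,"slide": [0.5,1.5,60],"delta_rot": [0,0,0]}
    - {"claw": 1,"slide": [0.5,1.5,85],"delta_rot": [0,0,0]}
    - {"claw": 1,"slide": [0.5,1.5,97.5],"delta_rot": [0,0,0]}
    - {"claw": 1,"slide": [0.5,1.5,97.5],"delta_rot": [0,0,0]}

```text
time: 29.05
position: [0.6219, -0.0074, 0.037]
tool_rot: [-0.084, -3.137, 0.001]
ft_force: [-0.2, 0.8, 0.2]
grip_width: 1.0
grip_force: 0.0
```

send_rows:
  motion:
    - {"claw": 1,"slide": [0,0,0],"delta_rot": [0,0,0]}
    - {"claw": -1,"slide": [0,0,0],"delta_rot": [0,0,0]}
    - {"claw": -1,"slide": [0,0,0],"delta_rot": [0,0,0]}
    - {"claw": -1,"slide": [0,0,0],"delta_rot": [0,0,0]}
    - {"claw": -1,"slide": [0,0,0],"delta_rot": [0,0,0]}
  grip_force: 30

```text
time: 29.55
position: [0.6237, -0.007, 0.0392]
tool_rot: [0.083, 3.14, 0.0]
ft_force: [-0.8, 0.2, -0.2]
grip_width: 0.72
grip_force: 0.0
```

send_rows:
  motion:
    - {"claw": -1,"slide": [0,0,0],"delta_rot": [0,0,0]}
    - {"claw": -1,"slide": [0,0,0],"delta_rot": [0,0,0]}
    - {"claw": -1,"slide": [0,0,0],"delta_rot": [0,0,0]}
    - {"claw": -1,"slide": [0,0,0],"delta_rot": [0,0,0]}
    - {"claw": -1,"slide": [0,0,0],"delta_rot": [0,0,0]}

```text
time: 30.05
position: [0.6234, -0.0072, 0.0386]
tool_rot: [-0.083, -3.14, 0.0]
ft_force: [-0.3, -1.5, 0.0]
grip_width: 0.431
grip_force: 30.0
```

```bash
python3 - <<'E'
from h import *
s=ctrl.get_state();p=s['position'];print(p,yaw(),s['time'],s['grip_width'],s['grip_force'])
plan((*p,yaw()),[(p[0],p[1],.135,87),(.626,.2122,.135,87),(.626,.2122,.0385,87)])
E
```

```text
[ 0.62337766 -0.00718705  0.0386467 ] 86.97257976041418 30.05 0.4306178157836875 29.999962826259434
(np.float64(0.623377664988477), np.float64(-0.007187054100848706), 0.135, 87) slide [0.0, 0.0, -96.4] rz -0.0
(0.626, 0.2122, 0.135, 87) slide [8.9, 219.2, 0.0] rz -0.0
(0.626, 0.2122, 0.0385, 87) slide [0.0, 0.0, 96.5] rz -0.0
```

send_rows:
  motion:
    - {"claw": -1,"slide": [0,0,-10],"delta_rot": [0,0,0]}
    - {"claw": -1,"slide": [0,0,-30],"delta_rot": [0,0,0]}
    - {"claw": -1,"slide": [0,0,-55],"delta_rot": [0,0,0]}
    - {"claw": -1,"slide": [0,0,-80],"delta_rot": [0,0,0]}
    - {"claw": -1,"slide": [0,0,-90],"delta_rot": [0,0,0]}

```text
time: 30.55
position: [0.6246, -0.0071, 0.1315]
tool_rot: [0.083, 3.137, 0.001]
ft_force: [1.0, -0.1, -2.1]
grip_width: 0.431
grip_force: 30.0
```

send_rows:
  motion:
    - {"claw": -1,"slide": [1,20,0],"delta_rot": [0,0,0]}
    - {"claw": -1,"slide": [2,50,0],"delta_rot": [0,0,0]}
    - {"claw": -1,"slide": [3,80,0],"delta_rot": [0,0,0]}
    - {"claw": -1,"slide": [4,110,0],"delta_rot": [0,0,0]}
    - {"claw": -1,"slide": [6,145,0],"delta_rot": [0,0,0]}

```text
time: 31.05
position: [0.6245, 0.1381, 0.128]
tool_rot: [-0.085, -3.139, 0.001]
ft_force: [0.0, 0.4, -2.9]
grip_width: 0.429
grip_force: 30.0
```

send_rows:
  motion:
    - {"claw": -1,"slide": [1,30,0],"delta_rot": [0,0,0]}
    - {"claw": -1,"slide": [2,55,0],"delta_rot": [0,0,0]}
    - {"claw": -1,"slide": [2.9,74.2,0],"delta_rot": [0,0,0]}
    - {"claw": -1,"slide": [2.9,74.2,0],"delta_rot": [0,0,0]}
    - {"claw": -1,"slide": [2.9,74.2,0],"delta_rot": [0,0,0]}

```text
time: 31.55
position: [0.6258, 0.2116, 0.1281]
tool_rot: [-0.083, -3.14, 0.002]
ft_force: [0.7, -0.5, -3.3]
grip_width: 0.432
grip_force: 30.0
```

send_rows:
  motion:
    - {"claw": -1,"slide": [0,0,20],"delta_rot": [0,0,0]}
    - {"claw": -1,"slide": [0,0,45],"delta_rot": [0,0,0]}
    - {"claw": -1,"slide": [0,0,70],"delta_rot": [0,0,0]}
    - {"claw": -1,"slide": [0,0,82],"delta_rot": [0,0,0]}
    - {"claw": -1,"slide": [0,0,82],"delta_rot": [0,0,0]}

```text
time: 32.05
position: [0.6248, 0.21, 0.0446]
tool_rot: [-0.086, -3.137, 0.004]
ft_force: [-0.3, 0.1, -2.3]
grip_width: 0.43
grip_force: 30.0
```

send_rows:
  motion:
    - {"claw": -1,"slide": [0,0,2],"delta_rot": [0,0,0]}
    - {"claw": -1,"slide": [0,0,5],"delta_rot": [0,0,0]}
    - {"claw": -1,"slide": [0,0,5],"delta_rot": [0,0,0]}
    - {"claw": -1,"slide": [0,0,5],"delta_rot": [0,0,0]}
    - {"claw": -1,"slide": [0,0,5],"delta_rot": [0,0,0]}

```text
time: 32.55
position: [0.6264, 0.2125, 0.0422]
tool_rot: [0.083, 3.14, 0.001]
ft_force: [-0.6, -0.1, -3.7]
grip_width: 0.43
grip_force: 30.0
```

send_rows:
  motion:
    - {"claw": -1,"slide": [0,0,2],"delta_rot": [0,0,0]}
    - {"claw": -1,"slide": [0,0,3.5],"delta_rot": [0,0,0]}
    - {"claw": -1,"slide": [0,0,3.5],"delta_rot": [0,0,0]}
    - {"claw": -1,"slide": [0,0,3.5],"delta_rot": [0,0,0]}
    - {"claw": 1,"slide": [0,0,3.5],"delta_rot": [0,0,0]}

```text
time: 33.05
position: [0.6265, 0.2124, 0.0385]
tool_rot: [0.083, 3.14, 0.001]
ft_force: [-0.7, 0.3, -0.3]
grip_width: 0.465
grip_force: 0.0
```

send_rows:
  motion:
    - {"claw": 1,"slide": [0,0,0],"delta_rot": [0,0,0]}
    - {"claw": 1,"slide": [0,0,0],"delta_rot": [0,0,0]}
    - {"claw": 1,"slide": [0,0,0],"delta_rot": [0,0,0]}
    - {"claw": 1,"slide": [0,0,0],"delta_rot": [0,0,0]}
    - {"claw": 1,"slide": [0,0,0],"delta_rot": [0,0,0]}

```text
time: 33.55
position: [0.6261, 0.2123, 0.0382]
tool_rot: [0.083, 3.14, 0.0]
ft_force: [1.3, -0.8, -0.5]
grip_width: 0.893
grip_force: 0.0
```

send_rows:
  motion:
    - {"claw": 1,"slide": [0,0,0],"delta_rot": [0,0,0]}
    - {"claw": 1,"slide": [0,0,-20],"delta_rot": [0,0,0]}
    - {"claw": 1,"slide": [0,0,-50],"delta_rot": [0,0,0]}
    - {"claw": 1,"slide": [0,0,-80],"delta_rot": [0,0,0]}
    - {"claw": 1,"slide": [0,0,-95],"delta_rot": [0,0,0]}

```text
time: 34.05
position: [0.6275, 0.2126, 0.1362]
tool_rot: [0.083, 3.137, 0.003]
ft_force: [0.8, 0.8, 0.5]
grip_width: 1.0
grip_force: 0.0
```

send_rows:
  motion:
    - {"claw": 1,"slide": [0,0,0],"delta_rot": [0,0,0]}
    - {"claw": 1,"slide": [0,0,0],"delta_rot": [0,0,0]}
    - {"claw": 1,"slide": [0,0,0],"delta_rot": [0,0,0]}

```text
time: 34.35
position: [0.6249, 0.2121, 0.1311]
tool_rot: [-0.083, -3.138, 0.002]
ft_force: [1.0, 0.3, -0.8]
grip_width: 1.0
grip_force: 0.0
```

```bash
python3 - <<'E'
from h import *
s=ctrl.get_state();p=s['position'];print(p,yaw(),s['time'])
plan((*p,yaw()),[(.55,.03,.125,87),(.4717,-.2152,.125,66.7),(.4717,-.2152,.0332,66.7)])
E
```

```text
[0.62489006 0.21205078 0.13110801] 86.97986672048232 34.35
(0.55, 0.03, 0.125, 87) slide [65.2, -185.7, 6.1] rz -0.0
(0.4717, -0.2152, 0.125, 66.7) slide [65.4, -249.0, 0.0] rz 0.354
(0.4717, -0.2152, 0.0332, 66.7) slide [0.0, 0.0, 91.8] rz -0.0
```

send_rows:
  motion:
    - {"claw": 1,"slide": [13,-37,0],"delta_rot": [0,0,0]}
    - {"claw": 1,"slide": [26,-74,0],"delta_rot": [0,0,0]}
    - {"claw": 1,"slide": [39,-111,0],"delta_rot": [0,0,0]}
    - {"claw": 1,"slide": [52,-148,0],"delta_rot": [0,0,0]}
    - {"claw": 1,"slide": [65.2,-185.7,6],"delta_rot": [0,0,0]}

```text
time: 34.85
position: [0.5501, 0.029, 0.1262]
tool_rot: [-0.082, -3.14, 0.0]
ft_force: [1.1, -0.5, 0.1]
grip_width: 1.0
grip_force: 0.0
```

send_rows:
  motion:
    - {"claw": 1,"slide": [8,-30,0],"delta_rot": [0,0,0]}
    - {"claw": 1,"slide": [16,-60,0],"delta_rot": [0,0,0]}
    - {"claw": 1,"slide": [24,-90,0],"delta_rot": [0,0,0]}
    - {"claw": 1,"slide": [32.4,-124,0],"delta_rot": [0,0,0]}
    - {"claw": 1,"slide": [32.4,-124,0],"delta_rot": [0,0,0]}

```text
time: 35.35
position: [0.5096, -0.0974, 0.126]
tool_rot: [-0.095, -3.137, 0.003]
ft_force: [-0.4, -0.2, -0.2]
grip_width: 1.002
grip_force: 0.0
```

send_rows:
  motion:
    - {"claw": 1,"slide": [8,-30,0],"delta_rot": [0,0,0.09]}
    - {"claw": 1,"slide": [16,-60,0],"delta_rot": [0,0,0.18]}
    - {"claw": 1,"slide": [24,-90,0],"delta_rot": [0,0,0.27]}
    - {"claw": 1,"slide": [33,-125,0],"delta_rot": [0,0,0.354]}
    - {"claw": 1,"slide": [33,-125,0],"delta_rot": [0,0,0.354]}

```text
time: 35.85
position: [0.47, -0.2197, 0.1263]
tool_rot: [-0.648, -3.072, 0.004]
ft_force: [0.7, 0.8, 0.2]
grip_width: 0.996
grip_force: 0.0
```

send_rows:
  motion:
    - {"claw": 1,"slide": [0,0,0],"delta_rot": [0,0,0]}
    - {"claw": 1,"slide": [0,0,0],"delta_rot": [0,0,0]}
    - {"claw": 1,"slide": [0,0,0],"delta_rot": [0,0,0]}
    - {"claw": 1,"slide": [0,0,0],"delta_rot": [0,0,0]}

```text
time: 36.25
position: [0.4731, -0.2137, 0.1269]
tool_rot: [-0.631, -3.077, -0.0]
ft_force: [-0.2, -0.8, 0.4]
grip_width: 1.001
grip_force: 0.0
```

```bash
python3 - <<'E'
from h import *
grab('wrist','wr2');s=ctrl.get_state();p=s['position'];print(p,yaw(),s['time'])
plan((*p,yaw()),[(.4717,-.2152,.0332,66.7)])
E
```

```text
[ 0.47307843 -0.21394435  0.1270361 ] 66.79992480966129 36.3
(0.4717, -0.2152, 0.0332, 66.7) slide [0.8, -1.7, 93.8] rz 0.002
```

View pics/wr2.png

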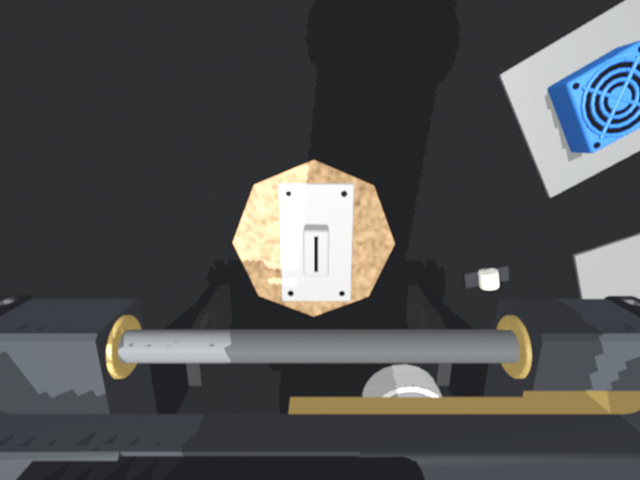

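The plate lies square to the fingers on the pad, slot at (316,251), ready to grip.

send_rows:
  motion:
    - {"claw": 1,"slide": [0.8,-1.5,30],"delta_rot": [0,0,0]}
    - {"claw": 1,"slide": [0.8,-1.5,60],"delta_rot": [0,0,0]}
    - {"claw": 1,"slide": [0.8,-1.5,85],"delta_rot": [0,0,0]}
    - {"claw": 1,"slide": [0.8,-1.5,93],"delta_rot": [0,0,0]}
    - {"claw": 1,"slide": [0.8,-1.5,93],"delta_rot": [0,0,0]}

```text
time: 36.8
position: [0.4707, -0.2155, 0.0333]
tool_rot: [-0.633, -3.075, 0.0]
ft_force: [-0.2, -0.1, 0.2]
grip_width: 1.001
grip_force: 0.0
```

send_rows:
  motion:
    - {"claw": 1,"slide": [0,0,0],"delta_rot": [0,0,0]}
    - {"claw": -1,"slide": [0,0,0],"delta_rot": [0,0,0]}
    - {"claw": -1,"slide": [0,0,0],"delta_rot": [0,0,0]}
    - {"claw": -1,"slide": [0,0,0],"delta_rot": [0,0,0]}
    - {"claw": -1,"slide": [0,0,0],"delta_rot": [0,0,0]}
  grip_force: 25

```text
time: 37.3
position: [0.4717, -0.2159, 0.0346]
tool_rot: [0.634, 3.076, 0.0]
ft_force: [-0.4, 0.1, -0.2]
grip_width: 0.726
grip_force: 0.0
```

send_rows:
  motion:
    - {"claw": -1,"slide": [0,0,0],"delta_rot": [0,0,0]}
    - {"claw": -1,"slide": [0,0,0],"delta_rot": [0,0,0]}
    - {"claw": -1,"slide": [0,0,0],"delta_rot": [0,0,0]}
    - {"claw": -1,"slide": [0,0,0],"delta_rot": [0,0,0]}
    - {"claw": -1,"slide": [0,0,0],"delta_rot": [0,0,0]}

```text
time: 37.8
position: [0.4714, -0.2159, 0.0341]
tool_rot: [-0.635, -3.077, -0.0]
ft_force: [-0.6, -0.3, -0.3]
grip_width: 0.269
grip_force: 0.0
```

send_rows:
  motion:
    - {"claw": -1,"slide": [0,0,0],"delta_rot": [0,0,0]}
    - {"claw": -1,"slide": [0,0,0],"delta_rot": [0,0,0]}
    - {"claw": -1,"slide": [0,0,0],"delta_rot": [0,0,0]}
    - {"claw": -1,"slide": [0,0,0],"delta_rot": [0,0,0]}

```text
time: 38.2
position: [0.4714, -0.2159, 0.0341]
tool_rot: [0.635, 3.077, 0.0]
ft_force: [-1.4, 1.8, -0.5]
grip_width: 0.205
grip_force: 25.0
```

```bash
python3 - <<'E'
from h import *
s=ctrl.get_state();p=s['position'];print(p,yaw(),s['time'],s['grip_width'])
plan((*p,yaw()),[(.55,-.11,.12,66.7),(.6265,-.0024,.12,86.9)])
E
```

```text
[ 0.47141144 -0.21586566  0.03412808] 66.69409602431821 38.2 0.2050430697362791
(0.55, -0.11, 0.12, 66.7) slide [-30.3, 128.3, -85.9] rz -0.0
(0.6265, -0.0024, 0.12, 86.9) slide [-27.7, 129.1, 0.0] rz -0.353
```

send_rows:
  motion:
    - {"claw": -1,"slide": [0,0,-10],"delta_rot": [0,0,0]}
    - {"claw": -1,"slide": [0,0,-30],"delta_rot": [0,0,0]}
    - {"claw": -1,"slide": [0,0,-55],"delta_rot": [0,0,0]}
    - {"claw": -1,"slide": [0,0,-78],"delta_rot": [0,0,0]}
    - {"claw": -1,"slide": [0,0,-86],"delta_rot": [0,0,0]}

```text
time: 38.7
position: [0.4726, -0.2167, 0.1228]
tool_rot: [0.634, 3.073, 0.0]
ft_force: [-0.1, -0.1, -1.6]
grip_width: 0.204
grip_force: 25.0
```

send_rows:
  motion:
    - {"claw": -1,"slide": [-5,20,0],"delta_rot": [0,0,0]}
    - {"claw": -1,"slide": [-12,50,0],"delta_rot": [0,0,0]}
    - {"claw": -1,"slide": [-19,80,0],"delta_rot": [0,0,0]}
    - {"claw": -1,"slide": [-26,110,0],"delta_rot": [0,0,0]}
    - {"claw": -1,"slide": [-30.3,128.3,0],"delta_rot": [0,0,0]}

```text
time: 39.2
position: [0.5509, -0.1074, 0.1196]
tool_rot: [-0.63, -3.077, -0.001]
ft_force: [-0.4, 0.8, -0.5]
grip_width: 0.203
grip_force: 25.0
```

send_rows:
  motion:
    - {"claw": -1,"slide": [-6,28,0],"delta_rot": [0,0,-0.07]}
    - {"claw": -1,"slide": [-12,56,0],"delta_rot": [0,0,-0.15]}
    - {"claw": -1,"slide": [-18,84,0],"delta_rot": [0,0,-0.23]}
    - {"claw": -1,"slide": [-24,110,0],"delta_rot": [0,0,-0.3]}
    - {"claw": -1,"slide": [-27.7,129,0],"delta_rot": [0,0,-0.353]}

```text
time: 39.7
position: [0.6269, -0.0012, 0.1196]
tool_rot: [-0.079, -3.14, 0.0]
ft_force: [-0.2, 0.4, -2.2]
grip_width: 0.205
grip_force: 25.0
```

send_rows:
  motion:
    - {"claw": -1,"slide": [0,0,0],"delta_rot": [0,0,0]}
    - {"claw": -1,"slide": [0,0,0],"delta_rot": [0,0,0]}
    - {"claw": -1,"slide": [0,0,0],"delta_rot": [0,0,0]}
    - {"claw": -1,"slide": [0,0,0],"delta_rot": [0,0,0]}

```text
time: 40.1
position: [0.6259, -0.0044, 0.1203]
tool_rot: [-0.089, -3.14, 0.001]
ft_force: [-0.5, -0.1, -1.7]
grip_width: 0.204
grip_force: 25.0
```

```bash
python3 - <<'E'
from h import *
s=ctrl.get_state();p=s['position'];print(p,yaw(),s['time'],s['grip_width'])
plan((*p,yaw()),[(.6265,-.0024,.0345,86.9)])
E
```

```text
[ 0.62587365 -0.00438656  0.1202769 ] 86.7594643568486 40.1 0.20440604026994896
(0.6265, -0.0024, 0.0345, 86.9) slide [-0.5, 2.0, 85.8] rz -0.002
```

send_rows:
  motion:
    - {"claw": -1,"slide": [-0.5,1.5,20],"delta_rot": [0,0,0]}
    - {"claw": -1,"slide": [-0.5,1.5,45],"delta_rot": [0,0,0]}
    - {"claw": -1,"slide": [-0.5,1.5,65],"delta_rot": [0,0,0]}
    - {"claw": -1,"slide": [-0.5,1.5,78],"delta_rot": [0,0,0]}
    - {"claw": -1,"slide": [-0.5,1.5,78],"delta_rot": [0,0,0]}

```text
time: 40.6
position: [0.6253, -0.0017, 0.0403]
tool_rot: [-0.086, -3.137, 0.001]
ft_force: [-0.4, -0.0, -2.4]
grip_width: 0.206
grip_force: 25.0
```

send_rows:
  motion:
    - {"claw": -1,"slide": [0,0,2],"delta_rot": [0,0,0]}
    - {"claw": -1,"slide": [0,0,4],"delta_rot": [0,0,0]}
    - {"claw": -1,"slide": [0,0,4],"delta_rot": [0,0,0]}
    - {"claw": -1,"slide": [0,0,4],"delta_rot": [0,0,0]}
    - {"claw": -1,"slide": [0,0,4],"delta_rot": [0,0,0]}

```text
time: 41.1
position: [0.6274, -0.001, 0.0387]
tool_rot: [0.084, 3.14, 0.0]
ft_force: [-0.4, 0.1, -1.3]
grip_width: 0.204
grip_force: 25.0
```

Lower 4.3 mm, release, rise, then move aside to look.

send_rows:
  motion:
    - {"claw": -1,"slide": [0,-1,2],"delta_rot": [0,0,0]}
    - {"claw": -1,"slide": [0,-1,4.3],"delta_rot": [0,0,0]}
    - {"claw": -1,"slide": [0,-1,4.3],"delta_rot": [0,0,0]}
    - {"claw": -1,"slide": [0,-1,4.3],"delta_rot": [0,0,0]}
    - {"claw": 1,"slide": [0,-1,4.3],"delta_rot": [0,0,0]}

```text
time: 41.6
position: [0.6272, -0.0021, 0.034]
tool_rot: [0.085, 3.14, 0.0]
ft_force: [-0.8, 1.1, 0.1]
grip_width: 0.24
grip_force: 0.0
```

send_rows:
  motion:
    - {"claw": 1,"slide": [0,0,0],"delta_rot": [0,0,0]}
    - {"claw": 1,"slide": [0,0,0],"delta_rot": [0,0,0]}
    - {"claw": 1,"slide": [0,0,0],"delta_rot": [0,0,0]}
    - {"claw": 1,"slide": [0,0,0],"delta_rot": [0,0,0]}
    - {"claw": 1,"slide": [0,0,0],"delta_rot": [0,0,0]}

```text
time: 42.1
position: [0.627, -0.0021, 0.0338]
tool_rot: [0.084, 3.14, 0.0]
ft_force: [-0.5, 0.1, 0.1]
grip_width: 0.665
grip_force: 0.0
```

send_rows:
  motion:
    - {"claw": 1,"slide": [0,0,0],"delta_rot": [0,0,0]}
    - {"claw": 1,"slide": [0,0,-20],"delta_rot": [0,0,0]}
    - {"claw": 1,"slide": [0,0,-60],"delta_rot": [0,0,0]}
    - {"claw": 1,"slide": [0,0,-100],"delta_rot": [0,0,0]}
    - {"claw": 1,"slide": [0,0,-130],"delta_rot": [0,0,0]}

```text
time: 42.6
position: [0.6277, -0.0023, 0.1665]
tool_rot: [0.085, 3.138, 0.0]
ft_force: [-0.4, -0.1, 0.4]
grip_width: 0.992
grip_force: 0.0
```

send_rows:
  motion:
    - {"claw": 1,"slide": [0,-40,0],"delta_rot": [0,0,0]}
    - {"claw": 1,"slide": [0,-80,0],"delta_rot": [0,0,0]}
    - {"claw": 1,"slide": [0,-120,0],"delta_rot": [0,0,0]}
    - {"claw": 1,"slide": [0,-160,0],"delta_rot": [0,0,0]}
    - {"claw": 1,"slide": [0,-200,0],"delta_rot": [0,0,0]}

```text
time: 43.1
position: [0.616, -0.2032, 0.164]
tool_rot: [0.084, 3.14, 0.0]
ft_force: [1.1, 0.5, -0.9]
grip_width: 0.997
grip_force: 0.0
```

send_rows:
  motion:
    - {"claw": 1,"slide": [0,-40,0],"delta_rot": [0,0,0]}
    - {"claw": 1,"slide": [0,-80,0],"delta_rot": [0,0,0]}
    - {"claw": 1,"slide": [0,-120,0],"delta_rot": [0,0,0]}
    - {"claw": 1,"slide": [0,-120,0],"delta_rot": [0,0,0]}
    - {"claw": 1,"slide": [0,-120,0],"delta_rot": [0,0,0]}

```text
time: 43.6
position: [0.6089, -0.3232, 0.1636]
tool_rot: [-0.089, -3.14, 0.0]
ft_force: [-0.0, 0.7, -0.6]
grip_width: 0.999
grip_force: 0.0
```

```bash
python3 - <<'E'
from h import *
grab('top','top2'); im=cv2.imread('pics/top2.png'); cv2.imwrite('pics/c2.png',cv2.resize(im[140:340,200:560],None,fx=2.2,fy=2.2,interpolation=cv2.INTER_CUBIC))
E
```

```text
(no output)
```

View pics/c2.png

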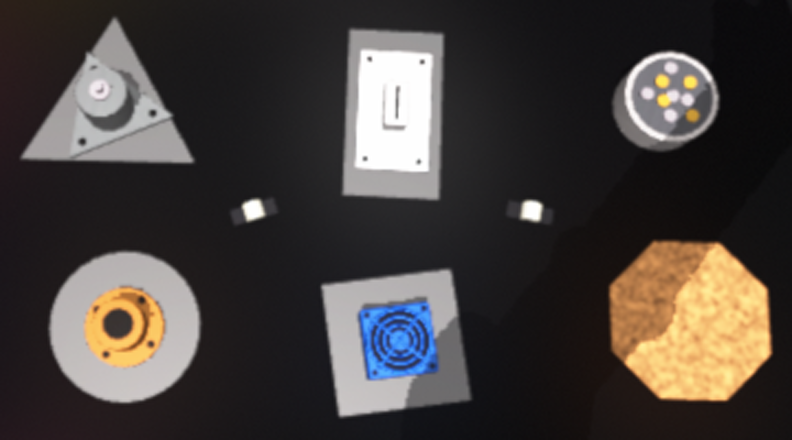

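The final view shows all four parts centred and square on their own mats: motor at crop (111,110), plate at (393,110), bearing at (124,326) and fan at (398,341). The tin has not moved, at (667,98), and the arm is clear, so I hand in.

```bash
python3 -c "
from bench import ctrl
print(ctrl.close_job())"
```

```text
the job is handed in; nothing more can be done
None
```

The job is handed in at about 44 s of the 112 s allowed: the last top picture showed all four parts released, centred to within about 3 mm and lying square on their own mats, with the tin where it stood; no verdict came back.

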